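# Index the lamp's filter wheel to the blue filter

## Task

Bring the blue filter into the lamp's beam: work the toothed filter wheel round with a fingertip through the slot in the top of its housing, one tooth at a time, letting it click and settle in each place and never spinning it, until the blue band lies between the two white pointers and the index pin has dropped fully home. Leave the dish on the stage and the other things on the bench where they are, and take your hand away.

Things in the scene. Friction and masses are not known exactly. Their poses are not given: they have to be found in the camera images.
- scope: Open-frame fluorescence microscope, fixed to the bench, on an aluminium base plate 170 x 530 mm. Origin: on the bench, under the middle of the cream filter-wheel housing (190 mm in x, 60 in y, top 198 mm high). Its +x points away from the robot (within 0.3 rad); y is the wheel's level axle and the light beam; z up.
- slot (a point): Middle of the access slot, level with the housing's top; axes as scope. Slot 166 mm long (x), 40 wide (y), over a wheel whose axle is 68 mm below. In each clicked place two teeth stand in it, leaning out 22.5 deg: rounded tips at x = -31 and +31 mm, 6 mm above the top; 10 mm below the top their inner faces are 37 mm apart. An upright tooth is 12 mm above the top, the band 17 mm below it.
- slot_near_end (a point): In the slot, at the housing's top, 62 mm from its middle to the -x (robot) side, behind the near tooth; the slot is empty here to 30 mm depth when clicked. Closed fingertips go in here to 10 mm depth and push the near tooth along the slot; the click is passed when it is upright. Stop with the pushing face 5 to 15 mm past the slot's middle, lift straight out: one place. A tooth takes 2 to 5 N.
- wheel (a joint): Angle (rad) of the filter wheel: aluminium star wheel, 8 teeth 10 mm wide, 160 mm over the tips, 16 mm thick; turns endlessly. Grows as teeth in the slot are pushed to the scope's +x. Clicks every 0.785, pulled into the nearest place by a spring. 0 or whole turns from it: blue in the beam. Starts near -1.57 or -2.36 (rarely poised between: then enter the slot 30 mm from its middle).
- index_pin (a joint): Travel (m) of the sprung index pin: ball-ended, it rides on the wheel's eight-lobed index cam, and its red end stands out of the housing's far (+x) end. 0: dropped fully into a hollow of the cam (wheel clicked home); about 0.004: on top of a lobe, half way between two places. Moved by the wheel alone.
- blue_band (a point): Middle of the blue band on the wheel's rim, 51 mm from the axle; turns with the wheel, its z pointing outward. The band, 28 x 16 mm, lies between two teeth and marks the blue filter. As the joint grows the bands come up in the order orange, yellow, green, blue, black, white, violet, red. The band in the slot's middle tells which filter is in the beam.
- pointer (a point): Where the blue band's middle must come: in the slot's middle, 17 mm below the housing's top, between the two small white pointer marks on the slot's two edges. Axes as scope.
- stage (a point): Middle of the top of the microscope's black stage plate, 170 (x) x 135 (y) mm, 190 mm above the bench, on the housing's -y side; its edge is 107 mm from the slot's middle line. Axes as scope.
- lamphouse (a point): Middle of the top of the dark grey lamphouse, 145 (x) x 130 (y) mm, 166 mm above the bench, on the housing's +y side; black cooling fins behind it reach to 230 mm from the slot. Axes as scope.
- dish: Closed clear specimen dish, 60 mm across, 14 mm high, loose on the microscope's stage (its underside 190 mm above the bench). Origin: centre of its underside. Leave alone.
- filter_cell: Spare green filter in a round aluminium mount, 32 mm across, 7 mm high, lying on the bench before the wheel housing. Leave alone.
- hex_driver: Driver with orange handle, 170 mm long, lying on the bench before the microscope. Leave alone.
- oil_bottle: Small amber bottle, 32 mm across, 75 mm high, standing on the bench behind the microscope. Leave alone.
- wide_bottle: Big white bottle, 90 mm across, 170 mm high, on the left of the bench. Leave alone.
- pipette_filler: Blue pipette filler, about 260 mm long with its pipette, lying on the bench behind the microscope. Leave alone.
- slide_box: Green slide box, 100 x 180 x 35 mm, on the right of the bench. Leave alone.

How it is judged (in metres and radians):
On the way:
1. the wheel rests, clicked home, in the place next before blue ((value of joint wheel between -0.9054 and -0.6654 rad or value of joint wheel between -5.6178 and -5.3778 rad) and value of joint index_pin below 0.001 m and velocity of joint wheel between -0.15 and 0.15 rad/s), for 0.2 s.
At the end, for the whole second after the job is handed in: The blue band's middle lies within 4 mm of the point between the pointers, the index pin is within 1 mm of fully home, the wheel is at rest, and the dish lies still within 10 mm of where it was (distance between blue_band and pointer below 0.004 m and value of joint index_pin below 0.001 m and velocity of joint wheel between -0.15 and 0.15 rad/s and distance of dish from where it was at the start of the episode below 0.01 m and linear speed of dish below 0.02 m/s); the robot touches nothing.
It fails at once if the wheel is spun so fast (over 10 rad/s) that it would run through a click (velocity of joint wheel above 10 rad/s or velocity of joint wheel below -10 rad/s).
It fails at once if the specimen dish is shifted by more than 10 mm (distance of dish from where it was at the start of the episode above 0.01 m).
It fails at once if another loose thing on the bench is shifted by more than 30 mm (distance of any of filter_cell, oil_bottle, hex_driver, wide_bottle, pipette_filler, slide_box from where it was at the start of the episode above 0.03 m).
It also fails if it takes over 48 s, if anything falls off the work surface, if the arm or the gripper's body presses on something with over 40 N, if the wrist force passes 120 N, or if a joint passes its speed limit or range.

## Robot

A 6-joint arm with a two-finger parallel gripper is mounted at the origin on the work surface. World frame = base frame: x ahead of the robot, y to its left, z up, the work surface at z = 0. Lengths are in mm, angles in degrees, forces in N, time in s.
With the tool pointing down it reaches from about 350 to 1000 mm from the base axis. Payload 7.1 kg.
Tool frame: the origin (TCP) lies midway between the tips of the shut fingers; the grasp point (between the pads) lies 19 mm behind it; x points along the fingers, y is the direction in which the jaws open and shut, and the axes are right-handed (so a half turn about x gives the same grasp; the last joint's range is limited). The gripper opens to 85 mm and grips with 20 to 120 N. Pads are 22 mm wide; open, the fingers measure 114 mm over their backs; the gripper's body (76 mm by 85 mm) begins 54 mm behind the grasp point. The pads swing forward as they close: fully open they stand 13 mm farther back than shut.
Start: joints at [-67.895, 24.242, 93.386, -0, 62.372, -1.089], TCP at [246.162, -574.464, 231.319] pointing down, gripper open.
Joint ranges: [-172.04, 172.04], [-51.8, 120.97], [4.93, 147.93], [-75.15, 255.16], [6.16, 154.13], [-145.62, 145.62]. Speed limits (degrees/s): [136.94, 136.94, 172.46, 180, 180, 180].

## Interface

Orientations are given as [roll, pitch, yaw] about the fixed x, y, z axes, in that order (R = Rz(yaw) Ry(pitch) Rx(roll)).
In Python, from station import get_state, imaging, robot gives the robot as it stands. The module is installed in compiled form; this text tells all that it offers.
- The arm moves only by the shell command python3 -m crank 'ROWS' [FORCE]. ROWS is JSON, one flat list of numbers, 7 for each row, row after row: the closure, from -1 (fully open) to 1 (shut), then the shift along the tool's x, y, z in m, then the turn, a rotation vector about the tool's x, y, z in rad. A call has 1 to 5 rows; each row shifts and turns the commanded pose from where the row before left it, along the tool's axes as they then stand; what a row does not reach is not made up. A row lasts 1/12 s, in which the tool goes at most 41.7 mm and 7.16 degrees, less where a joint would pass 70% of its speed; a pose out of reach is approached as far as the arm can. A call is refused whole if a number of a shift passes 0.0417 or a number of a turn 0.125, either way. A call with a gripper value outside its range is refused whole. The fingers move at their own pace and stop on an object; FORCE is the grip in N (left out, the last holds). Time passes only in rows, so rows that do not move let the fingers close. It gives the time, the measured TCP pose, the force and the opening at its end, in the units of the state.
- get_state(): the state, without advancing time (a new reading comes with each control period).
- imaging.read_camera(name): name is "side" or "top" or "wrist"; returns (picture, depth): 420x560x3 uint8, red, green, blue; 420x560 float32, mm along the optical axis (not along the pixel's ray), 0 where there is no reading.
- imaging.calibration(name): a dict with "fx", "fy", "cx", "cy" (pixels), "world_to_cam" (4x4, takes a point from world to camera coordinates). Camera axes: x right, y down, z forward; pixel columns grow to the right and rows downward; lengths in mm; the calibration is good to about 2 mm. A picture is of the moment at which its call begins: read the wrist's pose just before it. calibration takes no time and is no camera call; for the wrist camera it gives the pose at the moment of the call.
- robot.job_done(): hands the job in, once; it reports no verdict.
The state is a dict: "clock": time; "joint_positions": joint angles; "qvel": joint speeds; "joint_torque": joint torques, N m; "eef_pos": TCP position; "eef_rot": TCP orientation; "force": force on the tool from outside, world axes, zero at the start; "wrist_torque": the same for the moment, N m; "width": finger opening in mm.
Only numpy, scipy, OpenCV 4.12 (cv2) and the standard library are available. Lean on these libraries where they do the work, as an engineer would, in place of code of your own. Each camera call takes 0.05 s, during which the arm holds its last target.

## Working session

There is one attempt and no reset: what is moved stays moved. The work goes in short steps, Python scripts to look and compute and a shell command to move; the robot and the scene stay as the last step left them, time stands still between calls to the robot, and variables do not carry over. Pictures are saved under pics/ and viewed, and the job is handed in when it is done.

```bash
mkdir -p pics; cat > h.py <<'E'
import numpy as np,cv2
from station import get_state,imaging,robot
def snap(n,f):
    p,d=imaging.read_camera(n); c=imaging.calibration(n)
    cv2.imwrite(f'pics/{f}.png',cv2.cvtColor(p,cv2.COLOR_RGB2BGR)); np.savez(f'pics/{f}.npz',p=p,d=d,M=c['world_to_cam'],k=[c['fx'],c['fy'],c['cx'],c['cy']])
def cloud(f):
    z=np.load(f'pics/{f}.npz'); d=z['d'];fx,fy,cx,cy=z['k'];v,u=np.mgrid[:420,:560]
    P=np.stack([(u-cx)/fx*d,(v-cy)/fy*d,d,np.ones_like(d)],-1)@np.linalg.inv(z['M']).T
    P=P[...,:3]; P[d<=0]=np.nan; return P,z['p']
E
python3 -c "
from h import *
print(get_state())
snap('top','t0');snap('side','s0')
print(get_state()['clock'])"
```

```text
{'clock': 0.0, 'joint_positions': array([-6.78965302e+01,  2.42854930e+01,  9.34331840e+01, -8.65746021e-05,
        6.23732190e+01, -1.08777751e+00]), 'qvel': array([ 0.04788747, -0.01679666,  0.03315062, -0.03346904,  0.07101559,
        0.17631159]), 'joint_torque': array([-2.68718773e-03, -5.57395113e+01, -2.81743938e+01, -2.39922756e-04,
        7.45647645e-03, -7.40258287e-06]), 'eef_pos': array([ 245.94337785, -573.95600778,  230.52212155]), 'eef_rot': array([-91.03999395,  89.90810393, 112.15129354]), 'force': array([-0.30901571, -0.17849163, -0.42268961]), 'wrist_torque': array([0.00416923, 0.02493693, 0.00915469]), 'width': 85.61954621993466}
0.1
```

View pics/t0.png

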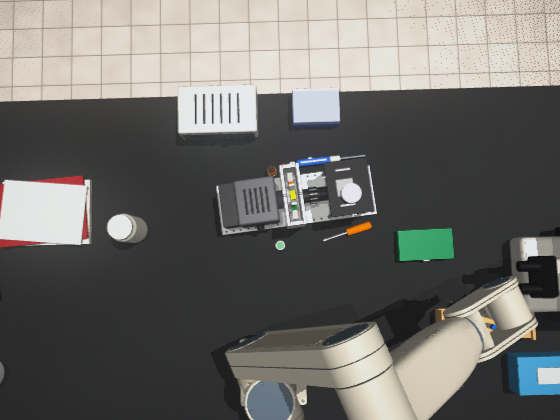

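View pics/s0.png

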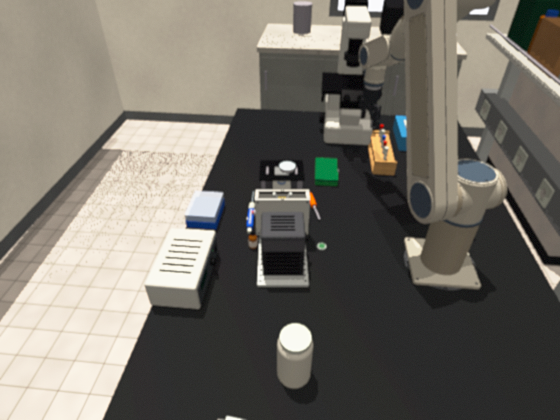

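```bash
python3 -c "
from h import *
P,p=cloud('t0')
c=p[150:235,270:330]
cv2.imwrite('pics/t0c.png',cv2.cvtColor(cv2.resize(c,None,fx=7,fy=7,interpolation=cv2.INTER_CUBIC),cv2.COLOR_RGB2BGR)[:600])
Z=P[...,2]; m=(abs(Z-198)<6); m[:150]=0;m[240:]=0;m[:,:270]=0;m[:,320:]=0
m&=(p.min(2)>120)
Q=P[m];print(len(Q),Q.min(0),Q.max(0),np.median(Q,0))
pts=np.argwhere(m)[:,::-1].astype(np.float32)
q=Q[:,:2].astype(np.float32); r=cv2.minAreaRect(q);print(r)
print(P[190:196,290:294,:].round())
"
```

```text
481 [ 472.82481902 -116.85056312  192.1103965 ] [664.56617197 -38.74115187 203.94564222] [567.02313316 -78.561547   198.47887323]
((568.510498046875, -78.32808685302734), (188.95323181152344, 60.28158950805664), 6.4389567375183105)
[[[583. -71. 181.]
  [583. -74. 177.]
  [583. -77. 181.]
  [583. -80. 177.]]

 [[579. -71. 183.]
  [579. -74. 185.]
  [579. -77. 185.]
  [579. -80. 181.]]

 [[576. -71. 184.]
  [576. -74. 181.]
  [576. -77. 180.]
  [576. -80. 182.]]

 [[574. -71. 179.]
  [574. -74. 179.]
  [573. -77. 182.]
  [573. -80. 178.]]

 [[570. -71. 183.]
  [570. -74. 180.]
  [570. -77. 183.]
  [570. -80. 184.]]

 [[566. -70. 189.]
  [568. -74. 175.]
  [567. -77. 184.]
  [567. -80. 181.]]]
```

View pics/t0c.png

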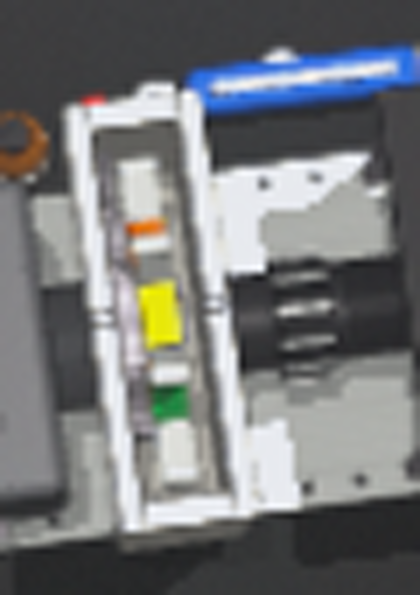

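```bash
cat >> h.py <<'E'
from scipy.spatial.transform import Rotation as Ro
C=np.array([568.5,-78.3,198.]);Y=np.radians(6.44)
ex=np.array([np.cos(Y),np.sin(Y),0]);ey=np.array([-np.sin(Y),np.cos(Y),0]);ez=np.array([0,0,1.])
def want(s,h,l=0,verbose=1):
    st=get_state();R=Ro.from_euler('xyz',st['eef_rot'],degrees=True)
    p=st['eef_pos'];T=C+s*ex+l*ey+(h)*ez
    d=p-C;print('t',round(st['clock'],2),'slot-frame s,l,h:',np.round([d@ex,d@ey,d[2]],1),'w',round(st['width'],1),'F(slot)',np.round([st['force']@ex,st['force']@ey,st['force'][2]],1))
    best=None
    for sg in(1,-1):
        y=sg*ey;x=-ez;Rt=Ro.from_matrix(np.stack([x,y,np.cross(x,y)],1))
        rv=(R.inv()*Rt).as_rotvec()
        print('  rotvec to target',rv.round(4))
    print('  tool shift (m) ',(R.inv().apply(T-p)/1000).round(4), 'j6',st['joint_positions'][[0,5]].round(1))
    print('  world of tool axes',R.as_matrix().round(3).tolist())
E
python3 -c "
from h import *
want(-62,80)"
```

```text
t 0.1 slot-frame s,l,h: [-376.1 -456.4   32.6] w 85.3 F(slot) [ 0.4 -0.3 -0.6]
  rotvec to target [-2.8492e+00 -2.0000e-03  2.0000e-04]
  rotvec to target [2.924e-01 2.000e-04 1.400e-03]
  tool shift (m)  [-0.0469 -0.3466 -0.4323] j6 [-67.9  -1.1]
  world of tool axes [[-0.001, 0.394, -0.919], [0.001, -0.919, -0.394], [-1.0, -0.001, -0.0]]
```

```bash
python3 -m crank '[1,-0.02,0,0,0.0975,0,0, 1,-0.02,0,0,0.0975,0,0, 1,-0.01,0,0,0.0975,0,0, 1,0,0,0,0,0,0]' 40; python3 -c "
from h import *
want(-62,80)"
```

```text
clock: 0.43
eef_pos: [246.6, -575.6, 283.7]
eef_rot: [105.7, 89.8, -68.1]
force: [0.4, 0.0, -1.3]
width: 38.6
t 0.43 slot-frame s,l,h: [-375.6 -458.    85.7] w 38.6 F(slot) [ 0.4 -0.  -1.3]
  rotvec to target [ 3.1381e+00 -5.9000e-03  1.6000e-03]
  rotvec to target [-0.0035 -0.001  -0.0038]
  tool shift (m)  [ 0.0043 -0.4592 -0.312 ] j6 [-67.9  15.9]
  world of tool axes [[0.001, 0.109, -0.994], [-0.004, -0.994, -0.109], [-1.0, 0.004, -0.001]]
```

```bash
python3 -m crank '[1,0,-0.0328,-0.0223,0,0,0, 1,0,-0.0328,-0.0223,0,0,0, 1,0,-0.0328,-0.0223,0,0,0, 1,0,-0.0328,-0.0223,0,0,0, 1,0,-0.0328,-0.0223,0,0,0]'; python3 -m crank '[1,0,-0.0328,-0.0223,0,0,0, 1,0,-0.0328,-0.0223,0,0,0, 1,0,-0.0328,-0.0223,0,0,0, 1,0,-0.0328,-0.0223,0,0,0, 1,0,0,0,0,0,0]';  python3 -c "
from h import *
want(-62,80)"
```

```text
clock: 0.85
eef_pos: [338.5, -396.9, 280.1]
eef_rot: [-59.4, 89.9, 127.2]
force: [0.0, -0.6, -0.1]
width: 0.0
clock: 1.27
eef_pos: [414.1, -253.2, 280.3]
eef_rot: [-83.2, 89.8, 103.7]
force: [-0.0, -0.4, -0.1]
width: 0.2
t 1.27 slot-frame s,l,h: [-173.1 -156.5   82.3] w 0.2 F(slot) [-0.1 -0.4 -0.1]
  rotvec to target [-3.1336e+00 -4.5000e-03  6.0000e-04]
  rotvec to target [0.008  0.0004 0.0029]
  tool shift (m)  [ 0.0027 -0.1556 -0.1123] j6 [-32.9  50.1]
  world of tool axes [[-0.001, 0.12, -0.993], [0.003, -0.993, -0.12], [-1.0, -0.003, 0.0]]
```

```bash
python3 -m crank '[1,0,-0.0311,-0.0222,0,0,0, 1,0,-0.0311,-0.0222,0,0,0, 1,0,-0.0311,-0.0222,0,0,0, 1,0,-0.0311,-0.0222,0,0,0, 1,0,-0.0311,-0.0222,0.008,0,0]'; python3 -m crank '[1,0,0,0,0,0,0,1,0,0,0,0,0,0,1,0,0,0,0,0,0]';  python3 -c "
from h import *
want(-62,80)
snap('wrist','w0');snap('top','t1')"
```

```text
clock: 1.68
eef_pos: [505.3, -90.1, 280.4]
eef_rot: [-12.4, 89.9, 173.8]
force: [0.7, -0.2, 0.2]
width: 0.3
clock: 1.93
eef_pos: [504.7, -91.7, 280.4]
eef_rot: [-5.3, 89.9, -179.2]
force: [0.1, 1.4, 0.2]
width: -0.1
t 1.93 slot-frame s,l,h: [-64.9  -6.2  82.4] w -0.1 F(slot) [0.2 1.4 0.2]
  rotvec to target [ 3.1362e+00  3.0000e-04 -2.8000e-03]
  rotvec to target [-0.0054  0.0018  0.0002]
  tool shift (m)  [ 0.0024 -0.0062 -0.0028] j6 [-11.6  72.3]
  world of tool axes [[-0.002, 0.107, -0.994], [-0.0, -0.994, -0.107], [-1.0, -0.0, 0.002]]
```

View pics/w0.png

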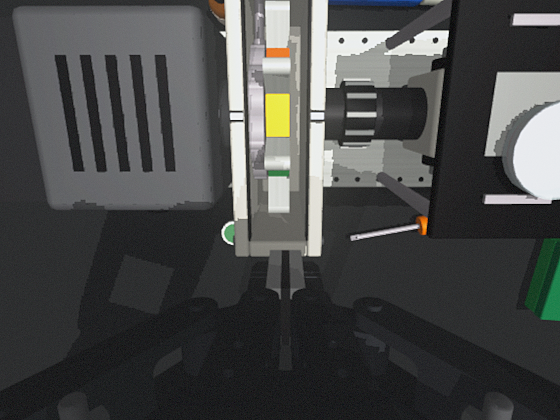

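The wrist view shows yellow between the pointers (pointer marks at about (236,116) and (318,116)), green next; the slot runs from about x=247 to 308 px, with the near end at row 250. I'll refine the slot frame from depth.

```bash
python3 -c "
from h import *
P,p=cloud('w0')
D=P-C; s=D@ex;l=D@ey;h=D[...,2]
for r in (60,116,180,225):
  print(r,[(u,round(s[r,u],0),round(l[r,u],1),round(h[r,u],0)) for u in range(226,332,4)])
top=(abs(h)<3)&(abs(l)<40)&(s>-110)&(s<110)
print('top',top.sum(),np.nanmedian(h[top]),s[top].min(),l[top].min(),l[top].max())
q=P[top][:,:2].astype(np.float32);print(cv2.minAreaRect(q))
print('pointers',[(u,s[116,u].round(1),l[116,u].round(1)) for u in(236,318)])
# fingers
f=(h>40)&(np.abs(s+65)<60)&(np.abs(l)<40)
for hh in range(60,130,6):
  m=f&(abs(h-hh)<3)
  if m.sum()>5: print('finger h',hh,'s',np.percentile(s[m],[1,99]).round(1),'l',np.percentile(l[m],[1,99]).round(1),m.sum())
for r in range(60,260,8): print(r,s[r,278].round(0),h[r,278].round(0),p[r,278])
"
```

```text
60 [(226, np.float64(48.0), np.float64(48.6), np.float64(-125.0)), (230, np.float64(32.0), np.float64(26.6), np.float64(0.0)), (234, np.float64(32.0), np.float64(24.1), np.float64(1.0)), (238, np.float64(32.0), np.float64(21.7), np.float64(1.0)), (242, np.float64(32.0), np.float64(19.3), np.float64(1.0)), (246, np.float64(33.0), np.float64(17.6), np.float64(-6.0)), (250, np.float64(36.0), np.float64(17.8), np.float64(-34.0)), (254, np.float64(37.0), np.float64(15.1), np.float64(-35.0)), (258, np.float64(37.0), np.float64(12.3), np.float64(-35.0)), (262, np.float64(37.0), np.float64(9.6), np.float64(-35.0)), (266, np.float64(31.0), np.float64(4.7), np.float64(5.0)), (270, np.float64(31.0), np.float64(2.3), np.float64(7.0)), (274, np.float64(nan), np.float64(nan), np.float64(nan)), (278, np.float64(31.0), np.float64(-2.3), np.float64(6.0)), (282, np.float64(31.0), np.float64(-4.6), np.float64(6.0)), (286, np.float64(31.0), np.float64(-6.9), np.float64(7.0)), (290, np.float64(31.0), np.float64(-9.3), np.float64(6.0)), (294, np.float64(52.0), np.float64(-15.4), np.float64(-154.0)), (298,
[... 6323 characters left out ...]
0 [222 223 219]
68 27.0 7.0 [225 227 222]
76 23.0 1.0 [125 126 120]
84 19.0 -7.0 [138 140 133]
92 15.0 -18.0 [126 134 139]
100 9.0 -17.0 [236 235  76]
108 4.0 -15.0 [236 234  70]
116 -1.0 -16.0 [236 234  72]
124 -6.0 -15.0 [236 233  69]
132 -11.0 -16.0 [237 233  71]
140 nan nan [168 170 165]
148 -21.0 -5.0 [165 168 162]
156 -25.0 4.0 [189 189 184]
164 -29.0 7.0 [221 223 217]
172 -42.0 -36.0 [ 55 121  70]
180 -49.0 -43.0 [217 217 213]
188 -55.0 -37.0 [216 218 213]
196 -61.0 -37.0 [215 218 214]
204 -66.0 -33.0 [216 219 214]
212 -73.0 -35.0 [156 159 152]
220 -83.0 -47.0 [102  98  95]
228 -83.0 -27.0 [104 101  97]
236 -83.0 -9.0 [101  99  96]
244 -86.0 1.0 [142 140 133]
252 -54.0 90.0 [89 89 86]
```

```bash
sed -i 's/^C=.*/C=np.array([568.6,-79.6,198.5])/' h.py; python3 -m crank '[1,0.02,-0.005,-0.003,0,0,0, 1,0.02,0,0,0,0,0, 1,0.02,0,0,0,0,0, 1,0,0,0,0,0,0, 1,0,0,0,0,0,0]';  python3 -c "
from h import *
want(-62,-10)"
```

```text
clock: 2.45
eef_pos: [506.8, -87.3, 220.7]
eef_rot: [-15.6, 89.9, 170.3]
force: [0.5, -0.9, 0.5]
width: 0.7Traceback (most recent call last):
  File "<string>", line 2, in <module>
    from h import *
  File "h.py", line 12, in <module>
    ex=np.array([np.cos(Y),np.sin(Y),0]);ey=np.array([-np.sin(Y),np.cos(Y),0]);ez=np.array([0,0,1.])
                        ^
NameError: name 'Y' is not defined
```

```bash
sed -i 's/^C=.*/C=np.array([568.6,-79.6,198.5]);Y=np.radians(6.44)/' h.py;  python3 -c "
from h import *
want(-62,-10)"
```

```text
t 2.45 slot-frame s,l,h: [-62.3  -0.7  22.2] w 0.7 F(slot) [ 0.4 -1.   0.5]
  rotvec to target [ 3.1321e+00  1.1000e-03 -3.8000e-03]
  rotvec to target [-0.0095  0.0024  0.0007]
  tool shift (m)  [ 0.0322 -0.0007 -0.0003] j6 [-11.1  73. ]
  world of tool axes [[-0.002, 0.103, -0.995], [0.0, -0.995, -0.103], [-1.0, -0.001, 0.002]]
```

Well centred. Going in to 10 mm depth.

```bash
python3 -m crank '[1,0.008,0,0,-0.009,0,0, 1,0.008,0,0,0,0,0, 1,0.008,0,0,0,0,0, 1,0.008,0,0,0,0,0, 1,0,0,0,0,0,0]';  python3 -c "
from h import *
want(0,-10)"
```

```text
clock: 2.87
eef_pos: [506.9, -86.2, 187.7]
eef_rot: [-17.3, 89.9, 169.2]
force: [-1.2, 0.2, 0.1]
width: 0.0
t 2.87 slot-frame s,l,h: [-62.1   0.3 -10.8] w 0.0 F(slot) [-1.1  0.3  0.1]
  rotvec to target [-3.1407e+00 -1.2000e-03  3.7000e-03]
  rotvec to target [0.0009 0.0024 0.0007]
  tool shift (m)  [-0.0009  0.0004 -0.0621] j6 [-11.   72.5]
  world of tool axes [[-0.002, 0.113, -0.994], [0.0, -0.994, -0.113], [-1.0, -0.001, 0.002]]
```

```bash
python3 -m crank '[1,0,0,-0.004,0,0,0, 1,0,0,-0.004,0,0,0, 1,0,0,-0.004,0,0,0, 1,0,0,-0.004,0,0,0, 1,0,0,-0.004,0,0,0]'; python3 -m crank '[1,0,0,-0.003,0,0,0, 1,0,0,-0.003,0,0,0, 1,0,0,-0.003,0,0,0, 1,0,0,-0.003,0,0,0, 1,0,0,-0.003,0,0,0]';  python3 -c "
from h import *
want(0,-10)"
```

```text
clock: 3.28
eef_pos: [527.6, -84.1, 189.6]
eef_rot: [-0.3, 89.9, -173.8]
force: [-4.4, -0.5, 4.3]
width: 0.0
clock: 3.7
eef_pos: [543.1, -82.4, 189.4]
eef_rot: [173.1, 90.0, -0.4]
force: [-2.7, -0.2, 1.9]
width: -0.3
t 3.7 slot-frame s,l,h: [-25.6   0.1  -9.1] w -0.3 F(slot) [-2.7  0.1  1.9]
  rotvec to target [-3.1407e+00  1.0000e-04 -7.0000e-04]
  rotvec to target [ 0.0009 -0.0004 -0.0001]
  tool shift (m)  [ 0.0009  0.0001 -0.0256] j6 [-9.9 73.6]
  world of tool axes [[0.0, 0.113, -0.994], [-0.0, -0.994, -0.113], [-1.0, 0.0, -0.0]]
```

Contact at about 4 N, as expected. Continue to the click.

```bash
python3 -m crank '[1,0,0,-0.003,0,0,0, 1,0,0,-0.003,0,0,0, 1,0,0,-0.003,0,0,0, 1,0,0,-0.003,0,0,0, 1,0,0,-0.003,0,0,0]'; python3 -m crank '[1,0,0,-0.003,0,0,0, 1,0,0,-0.003,0,0,0, 1,0,0,-0.003,0,0,0, 1,0,0,0,0,0,0, 1,0,0,0,0,0,0]';  python3 -c "
from h import *
want(0,-10)"
```

```text
clock: 4.12
eef_pos: [558.4, -80.7, 189.4]
eef_rot: [174.1, 89.9, 0.6]
force: [0.3, 0.5, 0.7]
width: -0.3
clock: 4.53
eef_pos: [566.6, -79.7, 189.2]
eef_rot: [-63.2, 90.0, 123.3]
force: [0.6, -0.5, -0.8]
width: -0.2
t 4.53 slot-frame s,l,h: [-2.   0.1 -9.3] w -0.2 F(slot) [ 0.5 -0.6 -0.8]
  rotvec to target [-3.1406e+00 -1.0000e-04  0.0000e+00]
  rotvec to target [0.001 0.    0.   ]
  tool shift (m)  [ 0.0007  0.0002 -0.002 ] j6 [-9.2 74.3]
  world of tool axes [[-0.0, 0.113, -0.994], [0.0, -0.994, -0.113], [-1.0, -0.0, 0.0]]
```

Clicked past. Lift straight out, then move back to the near end and look.

```bash
python3 -m crank '[1,-0.008,0,0,0,0,0, 1,-0.012,0,0,0,0,0, 1,-0.02,0,0,0,0,0, 1,-0.03,0,0,0,0,0, 1,-0.02,0,0,0,0,0]'; python3 -m crank '[1,0,0,0.02,0,0,0, 1,0,0,0.02,0,0,0, 1,0,0,0.02,0,0,0, 1,0,0,0,0,0,0, 1,0,0,0,0,0,0]';  python3 -c "
from h import *
want(-62,-10); snap('wrist','w1')"
```

```text
clock: 4.95
eef_pos: [567.1, -79.8, 282.8]
eef_rot: [164.8, 89.9, -8.7]
force: [1.2, 0.4, -0.4]
width: -0.3
clock: 5.37
eef_pos: [506.6, -86.7, 280.8]
eef_rot: [163.8, 89.9, -9.7]
force: [1.2, 0.1, 0.4]
width: 0.2
t 5.37 slot-frame s,l,h: [-62.4  -0.   82.3] w 0.2 F(slot) [ 1.2 -0.1  0.4]
  rotvec to target [-3.1413e+00  8.0000e-04 -2.9000e-03]
  rotvec to target [ 0.0003 -0.0019 -0.0005]
  tool shift (m)  [ 0.0923 -0.0001 -0.0002] j6 [-11.   72.5]
  world of tool axes [[0.002, 0.112, -0.994], [-0.0, -0.994, -0.112], [-1.0, 0.001, -0.002]]
```

View pics/w1.png

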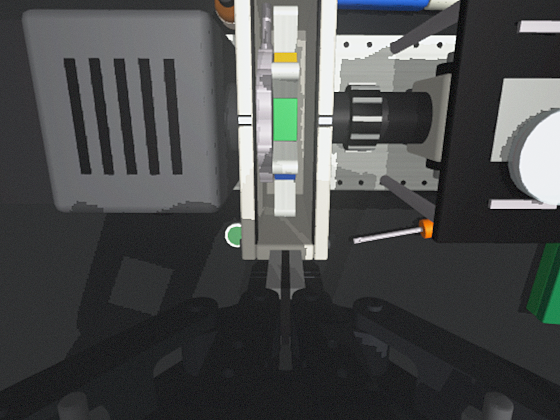

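Green now sits between the pointers (band at (285,119), pointer marks at (244,120) and (325,120)), with blue next at (285,177). Repeat the same stroke.

```bash
python3 -m crank '[1,0.022,0,0,0,0,0, 1,0.022,0,0,0,0,0, 1,0.016,0,0,0,0,0, 1,0,0,0,0,0,0, 1,0,0,0,0,0,0]'; python3 -c "
from h import *
want(-62,-10)"; python3 -m crank '[1,0.008,0,0,0,0,0, 1,0.008,0,0,0,0,0, 1,0.008,0,0,0,0,0, 1,0.008,0,0,0,0,0, 1,0,0,0,0,0,0]';  python3 -c "
from h import *
want(0,-10)"
```

```text
clock: 5.83
eef_pos: [507.3, -86.4, 219.1]
eef_rot: [-18.5, 89.9, 168.0]
force: [0.2, -0.7, 0.7]
width: 0.1
t 5.83 slot-frame s,l,h: [-61.7   0.1  20.6] w 0.1 F(slot) [ 0.1 -0.7  0.7]
  rotvec to target [-3.1405e+00 -6.0000e-04  1.8000e-03]
  rotvec to target [0.0011 0.0011 0.0004]
  tool shift (m)  [0.0306 0.0001 0.0003] j6 [-11.   72.5]
  world of tool axes [[-0.001, 0.113, -0.994], [0.0, -0.994, -0.113], [-1.0, -0.0, 0.001]]
clock: 6.25
eef_pos: [505.9, -86.3, 185.7]
eef_rot: [-17.4, 89.9, 169.1]
force: [0.1, -0.5, -0.1]
width: -0.3
t 6.25 slot-frame s,l,h: [-63.1   0.4 -12.8] w -0.3 F(slot) [ 0.1 -0.5 -0.1]
  rotvec to target [-3.1407e+00 -1.2000e-03  3.8000e-03]
  rotvec to target [0.0009 0.0024 0.0008]
  tool shift (m)  [-0.003   0.0004 -0.0631] j6 [-11.   72.5]
  world of tool axes [[-0.003, 0.113, -0.994], [0.0, -0.994, -0.113], [-1.0, -0.001, 0.002]]
```

```bash
python3 -m crank '[1,-0.002,0,-0.004,0,0,0, 1,0,0,-0.004,0,0,0, 1,0,0,-0.004,0,0,0, 1,0,0,-0.004,0,0,0, 1,0,0,-0.004,0,0,0]'; python3 -m crank '[1,0,0,-0.003,0,0,0, 1,0,0,-0.003,0,0,0, 1,0,0,-0.003,0,0,0, 1,0,0,-0.003,0,0,0, 1,0,0,-0.003,0,0,0]';  python3 -m crank '[1,0,0,-0.003,0,0,0, 1,0,0,-0.003,0,0,0, 1,0,0,-0.003,0,0,0, 1,0,0,-0.003,0,0,0, 1,0,0,-0.003,0,0,0]'; python3 -m crank '[1,0,0,-0.003,0,0,0, 1,0,0,-0.003,0,0,0, 1,0,0,-0.003,0,0,0, 1,0,0,0,0,0,0, 1,0,0,0,0,0,0]';  python3 -c "
from h import *
want(0,-10)"
```

```text
clock: 6.67
eef_pos: [526.8, -84.2, 189.6]
eef_rot: [2.5, 89.9, -171.0]
force: [-4.9, -0.6, 4.1]
width: -0.1
clock: 7.08
eef_pos: [542.1, -82.5, 189.3]
eef_rot: [177.8, 90.0, 4.3]
force: [-2.6, -0.1, 2.8]
width: 0.2
clock: 7.5
eef_pos: [557.4, -80.8, 189.4]
eef_rot: [173.8, 89.9, 0.3]
force: [-0.1, -0.7, -0.4]
width: 0.0
clock: 7.92
eef_pos: [565.6, -79.8, 189.3]
eef_rot: [164.6, 90.0, -8.9]
force: [-0.2, 0.2, 0.4]
width: 0.2
t 7.92 slot-frame s,l,h: [-3.   0.1 -9.2] w 0.2 F(slot) [-0.2  0.2  0.4]
  rotvec to target [-3.1406e+00  0.0000e+00 -1.0000e-04]
  rotvec to target [ 0.001  -0.0001 -0.    ]
  tool shift (m)  [ 0.0008  0.0001 -0.003 ] j6 [-9.2 74.3]
  world of tool axes [[0.0, 0.113, -0.994], [-0.0, -0.994, -0.113], [-1.0, 0.0, -0.0]]
```

```bash
python3 -m crank '[1,-0.008,0,0,0,0,0, 1,-0.012,0,0,0,0,0, 1,-0.02,0,0,0,0,0, 1,-0.03,0,0,0,0,0, 1,-0.02,0,0,0,0,0]'; python3 -m crank '[1,0,0,0.02,0,0,0, 1,0,0,0.02,0,0,0, 1,0,0,0.02,0,0,0, 1,0,0,0.02,0,0,0, 1,0,0,0,0,0,0]'; python3 -m crank '[1,0,0,0,0,0,0,1,0,0,0,0,0,0]'; python3 -c "
from h import *
want(-62,-10); snap('wrist','w2'); snap('top','t2')
P,p=cloud('w2');D=P-C;s=D@ex;l=D@ey;h=D[...,2]
q=p.astype(int)
for n in('w1','w2'):
  P,p=cloud(n);D=P-C;s=D@ex;l=D@ey;h=D[...,2];q=p.astype(int)
  m=((q.max(2)-q.min(2))>60)&(abs(l)<12)&(h>-24)&(h<-10)&(abs(s)<25)
  print(n,m.sum(),np.percentile(s[m],[2,98]),np.median(q[m],0))
a=np.load('pics/t0.npz')['p'].astype(int);b=np.load('pics/t2.npz')['p'].astype(int)
"
```

```text
clock: 8.33
eef_pos: [566.1, -80.0, 282.8]
eef_rot: [164.4, 89.8, -9.1]
force: [0.8, 0.3, -0.3]
width: -0.0
clock: 8.75
eef_pos: [482.8, -88.9, 280.4]
eef_rot: [-1.8, 89.9, -175.4]
force: [-0.1, 0.5, -0.8]
width: 0.2
clock: 8.92
eef_pos: [486.9, -89.0, 280.5]
eef_rot: [164.6, 89.9, -8.9]
force: [-0.2, -0.7, 0.0]
width: -0.1
t 8.92 slot-frame s,l,h: [-82.3  -0.2  82. ] w -0.1 F(slot) [-0.3 -0.7  0. ]
  rotvec to target [-3.141e+00  1.000e-03 -3.600e-03]
  rotvec to target [ 0.0006 -0.0023 -0.0006]
  tool shift (m)  [ 0.0921 -0.0002 -0.0201] j6 [-11.7  71.8]
  world of tool axes [[0.002, 0.113, -0.994], [-0.0, -0.994, -0.113], [-1.0, 0.001, -0.002]]
w1 983 [-12.77784845  14.53838687] [ 96. 215. 127.]
w2 1098 [-13.67506072  13.64248625] [ 80. 141. 239.]
```

View pics/w2.png

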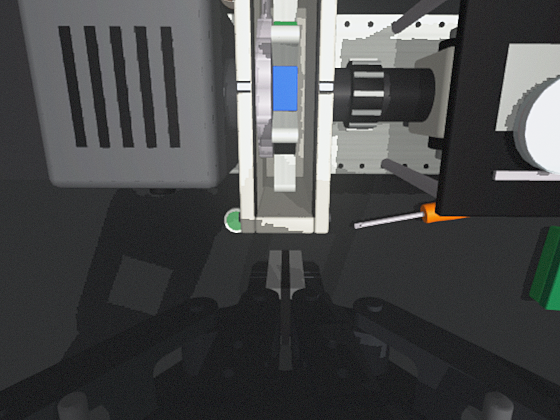

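View pics/t2.png

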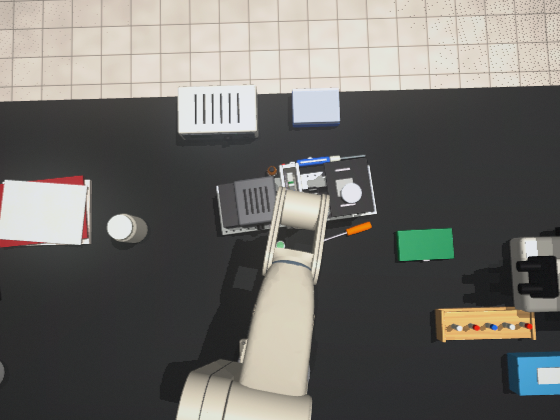

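Blue (285,88) lies exactly level with the pointers (row 87), its middle at s≈0 mm. The dish (351,193) and the other things stand as before, and the hand is 80 mm clear.

```bash
python3 -c "
from station import robot
robot.job_done()"
```

```text
the job is handed in; nothing more can be done
```

The blue filter is in the beam, and I have handed the job in at about 9 s of the 48 s allowed. It reported no verdict.

- **Moves:** The wheel started with yellow in the beam. I pushed it two teeth, one at a time, with the closed fingertips at 10 mm depth and about 36 to 48 mm/s. The tooth took up to about 5 N each time. I lifted straight out after each click, and a picture after the first showed green between the pointers.
- **Last check:** In the final wrist picture the blue band spans -13.7 to +13.6 mm about the slot's middle, so it is centred to within about 0.1 mm, level with both pointers. The camera calibration itself is only good to about 2 mm.
- **Surroundings:** In the top view, judged by eye, the dish and the bench items in sight are where they were. The arm hides part of the area around the filter cell. The hand is about 80 mm above the housing and touches nothing.
- **Not checked directly:** I did not see the index pin's red end in a late picture. That it is home is inferred from the centred band, and I did not measure the wheel's speed during the clicks.

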